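# Fill and scan a gift tray

## Robot

A 6-joint arm with a two-finger parallel gripper is mounted at the origin on a cart in front of the work surface, level with it; the furniture and walls round the work are solid. World frame = base frame: x ahead of the robot, y to its left, z up, the work surface at z = 0. Lengths are in mm, angles in degrees, forces in N, time in s.
With the tool pointing down it reaches from about 275 to 850 mm from the base axis. Payload 19 kg.
Tool frame: the origin (TCP) lies midway between the tips of the shut fingers; the grasp point (between the pads) lies 19 mm behind it (pinch_z is the distance from the TCP to the grasp point, in mm); z points along the fingers, y is the line along which they close (so a half turn about z gives the same grasp; the last joint's range is limited). The gripper opens to 85 mm and grips with 20 to 120 N. Pads are 22 mm wide; open, the fingers measure 114 mm over their backs; the gripper's body (76 mm by 85 mm) begins 54 mm behind the grasp point. The pads swing forward as they close: fully open they stand 13 mm farther back than shut.
Start: joints at [-70.703, 8.623, 82.357, -0, 89.026, -7.678], TCP at [260.79, -512.424, 231.267] pointing down, gripper open.
Joint ranges: [-160.23, 160.23], [-39.13, 120.54], [6.94, 153.29], [-79.49, 259.48], [9.18, 160.14], [-161.06, 161.06]. Speed limits (degrees/s): [108.29, 108.29, 127.2, 172.46, 172.46, 172.46].

## Interface

Orientations are given as a 3x3 rotation matrix whose columns are the frame's x, y, z axes.
In Python, from rig import * gives the robot as it stands.
- The arm moves only by the tool carry_out, never from a script. Its argument "targets" is a list of rows, each a list of 3 entries, a list of its own where there are three numbers: the shift along the tool's x, y, z in mm, then the turn about the tool's z in degrees, then the opening, from 0 (shut) to 1 (fully open). In form: [[[tx, ty, tz], turn, gripper], ...]. A call has 1 to 12 rows; each row is the pose to reach, as a shift and turn from the pose commanded when the call began, along the tool's axes at that moment; what a row does not reach only later rows make up. A row lasts 1/10 s, in which the tool goes at most 50 mm and 8.59 degrees, less where a joint would pass 70% of its speed; a pose out of reach is approached as far as the arm can. A call with a gripper value outside its range is refused whole. The fingers move at their own pace and stop on an object; "squeeze" is the grip in N (left out, the last holds). Time passes only in rows, so rows that repeat a pose let the fingers close. It gives the time, the measured TCP pose, the force, the opening and the grip force at its end, in the units of the state.
- get_obs(): the state, without advancing time (a new reading comes with each control period).
- capture(name): name is "scene" or "top" or "wrist"; returns the picture (400x640x3 uint8, red, green, blue); there is no depth.
- calibration(name): a dict with "fx", "fy", "cx", "cy" (pixels), "distortion" ([k1, k2, p1, p2, k3] as OpenCV has them; the pictures are not rectified), "eye" and "rotation" of the camera in the world. Camera axes: x right, y down, z forward; pixel columns grow to the right and rows downward; lengths in mm; the calibration is good to about 2 mm. A picture is of the moment at which its call begins: read the wrist's pose just before it. calibration takes no time and is no camera call; for the wrist camera it gives the pose at the moment of the call.
- finish_job(): hands the job in; it is judged then, once.
The state is a dict: "clock": time; "qpos": joint angles; "joint_velocities": joint speeds; "effort": joint torques, N m; "position": TCP position; "tcp_rot": TCP orientation; "force": force on the tool from outside, world axes, zero at the start; "wrist_torque": the same for the moment, N m; "width": finger opening in mm; "grip_force": force on a finger pad.
Only numpy, scipy, OpenCV 4.12 (cv2) and the standard library are available. Lean on these libraries where they do the work, as an engineer would, in place of code of your own. Each camera call takes 0.05 s, during which the arm holds its last target. There are 200 camera calls.

## Task

Fill the gift tray: set each china egg upright and gently into its own pocket, and hold the drop cup over the tray's well and lower it so that the striker bar pushes its release tab up, the bottom swings open and all the pralines fall into the well. When the tray is filled, hold the hand scanner about 6 cm from the barcode label, square on to its middle, steady for a good second. Finally stand the cup in the middle of its cork mat and the scanner in the middle of its rubber mat, without the gripper touching the pralines or moving the jar, mug, shaker and bell at any time.

Things in the scene. Friction and masses are not known exactly. Their poses are not given: they have to be found in the camera images.
- egg1: white china egg with a flat foot 20 mm across, standing on the counter; 44 mm across at its widest (21 mm above the foot), 56 mm tall, 60 g. Two or three of the three are present. Origin: centre of the foot; z up through the tip. Fragile: it bears a light grip (up to 60 N a finger), but not being pressed into the tray with more than 15 N
- egg2: white china egg with a flat foot 20 mm across, standing on the counter; 44 mm across at its widest (21 mm above the foot), 56 mm tall, 60 g. Two or three of the three are present. Origin: centre of the foot; z up through the tip. Fragile: it bears a light grip (up to 60 N a finger), but not being pressed into the tray with more than 15 N
- egg3: white china egg with a flat foot 20 mm across, standing on the counter; 44 mm across at its widest (21 mm above the foot), 56 mm tall, 60 g. Two or three of the three are present. Origin: centre of the foot; z up through the tip. Fragile: it bears a light grip (up to 60 N a finger), but not being pressed into the tray with more than 15 N
- tray: white gift tray, fixed; base 184 (x) x 250 (y) x 6 mm, origin centre of its underside. At its front (-x) a bar 64 mm deep, top at z 20 mm, with three pockets in a row along y; behind it the well, walls to z 36 mm, its front wall 57 mm behind the line of pocket centres. On the well's +y side the striker post, on its -y side the label card on a rod
- pocket0 (a point): centre of the mouth of egg pocket 0 (a round hole 36 mm across and 14 mm deep; mouth 20 mm above the counter), at the -y end of the row; axes as the tray's. A seated egg's foot lies about 8 mm below this point
- pocket1 (a point): centre of the mouth of egg pocket 1 (a round hole 36 mm across and 14 mm deep; mouth 20 mm above the counter), in the middle of the row; axes as the tray's. A seated egg's foot lies about 8 mm below this point
- pocket2 (a point): centre of the mouth of egg pocket 2 (a round hole 36 mm across and 14 mm deep; mouth 20 mm above the counter), at the +y end of the row; axes as the tray's. A seated egg's foot lies about 8 mm below this point
- well (a point): centre of the floor of the praline well, 6 mm above the counter; inside 82 (x) x 120 (y) mm, walls 30 mm above this floor; axes as the tray's
- striker (a point): middle of the top of the striker: a fixed round steel bar 8 mm thick and 48 mm long along the tray's x on a 10 mm post, 105 mm above the counter, 75 mm to the +y side of the middle of the well
- label: middle of the face of the barcode label on an upright card 56 wide x 44 mm high, fixed to the tray, 118 mm above the counter; its x axis is the outward normal of the face (tray's -y), z up
- cup: aluminium drop cup, 62x62 mm outside, 56 inside, walls to 62 mm, 121 mm tall with the bail over its mouth; holds three pralines, about 0.3 kg in all. Origin: centre of its underside, z up. Its bottom is a sprung flap; the flap goes on outside as the release tab, a flat tongue 36 mm wide (x) that sticks out to y = +73 mm, its underside at z = 8 mm
- cup_grip (a point): middle of the black grip bar of the cup, 109 mm above the cup's underside: 62 mm long along the cup's x, 16 mm thick in y, 26 mm high; above the middle of the cup
- flap (a joint): opening of the flap, 0 shut to 0.95 rad, shut by a spring. Hinge along the cup's x at y = +31, z = 9.5 mm; free end at the cup's -y side. Pushing the tab up swings the flap down. With the striker under the tab, parallel to the hinge and 51 mm to +y of the cup's centre, lowering the cup 25 mm from first contact (cup origin at 97 mm) opens it 0.9 rad with 3 to 6 N
- praline1: gold-wrapped praline, 23 mm across, 20 mm tall, 14 g, in the cup at first
- praline2: gold-wrapped praline, 23 mm across, 20 mm tall, 14 g, in the cup at first
- praline3: gold-wrapped praline, 23 mm across, 20 mm tall, 14 g, in the cup at first
- cup_mat: square cork mat for the cup, 115x115x2 mm, fixed; origin centre of its underside
- scanner: grey hand scanner standing on a heavy dark foot 84x84x14 mm; a 34x28 mm stem carries the head, 76 long (x) x 42 wide (y) x 36 mm high (z 86 to 122 mm); about 0.4 kg, most of it in the foot. Origin: centre of the foot's underside. It looks along its +x, level when it stands
- window (a point): the scanner's window, in the middle of the front of the head, 39 mm ahead of and 104 mm above the scanner's origin; axes as the scanner's
- scanner_mat: square black rubber mat for the scanner, 115x115x2 mm, fixed; origin centre of its underside
- honey_jar: honey jar, 66x72x102 mm, left of the tray; a bystander, origin centre of its underside
- coffee_mug: coffee mug with handle, 82x114x91 mm, left of the tray; a bystander, origin centre of its underside
- sugar_shaker: glass sugar shaker with grey cap, 44 mm across, 90 mm tall, among the eggs; a bystander, origin centre of its underside
- counter_bell: counter bell, 85 mm across, 58 mm tall, at the right rear; a bystander, origin centre of its underside

How it is judged (in metres and radians):
On the way, in this order (a step that is already met when the one before it is completed fails the run):
1. the cup, held upright over the well by the robot, has its bottom flap pushed open (value of joint flap above 0.5 rad and contact force between the fingers and cup above 1 N and horizontal distance between cup and well below 0.05 m and angle between cup's own z axis and vertical below 0.25 rad), for 0.2 s.
2. with the eggs in their pockets and the pralines in the well, the scanner is aimed at the label from 3 to 10 cm, square within 0.25 rad, its middle within 14 mm, held still for 1 s (x of label in the frame of window between 0.03 and 0.1 m and y of label in the frame of window between -0.014 and 0.014 m and z of label in the frame of window between -0.014 and 0.014 m and angle between the x axis of scanner and the x axis of label, either way round below 0.25 rad and linear speed of scanner below 0.03 m/s and angular speed of scanner below 0.2 rad/s and ((horizontal distance between egg1 and pocket0 below 0.007 m and z of egg1 in the frame of pocket0 below -0.003 m) or (horizontal distance between egg1 and pocket1 below 0.007 m and z of egg1 in the frame of pocket1 below -0.003 m) or (horizontal distance between egg1 and pocket2 below 0.007 m and z of egg1 in the frame of pocket2 below -0.003 m)) and angle between each of egg1, egg2, egg3's own z axis and vertical below 0.3 rad and ((horizontal distance between egg2 and pocket0 below 0.007 m and z of egg2 in the frame of pocket0 below -0.003 m) or (horizontal distance between egg2 and pocket1 below 0.007 m and z of egg2 in the frame of pocket1 below -0.003 m) or (horizontal distance between egg2 and pocket2 below 0.007 m and z of egg2 in the frame of pocket2 below -0.003 m)) and ((horizontal distance between egg3 and pocket0 below 0.007 m and z of egg3 in the frame of pocket0 below -0.003 m) or (horizontal distance between egg3 and pocket1 below 0.007 m and z of egg3 in the frame of pocket1 below -0.003 m) or (horizontal distance between egg3 and pocket2 below 0.007 m and z of egg3 in the frame of pocket2 below -0.003 m)) and x of praline1 in the frame of well between -0.042 and 0.042 m and y of praline1 in the frame of well between -0.061 and 0.061 m and z of each of praline1, praline2, praline3 in the frame of well below 0.03 m and x of praline2 in the frame of well between -0.042 and 0.042 m and y of praline2 in the frame of well between -0.061 and 0.061 m and x of praline3 in the frame of well between -0.042 and 0.042 m and y of praline3 in the frame of well between -0.061 and 0.061 m), for 1 s.
At the end, for the whole second after the job is handed in: every egg present stands upright (within 0.3 rad) in a pocket of its own, centred within 7 mm; all three pralines lie in the well; the cup, its bottom shut, and the scanner stand upright on their mats, within 30 mm of the mat's centre; nothing moves (((horizontal distance between egg1 and pocket0 below 0.007 m and z of egg1 in the frame of pocket0 below -0.003 m) or (horizontal distance between egg1 and pocket1 below 0.007 m and z of egg1 in the frame of pocket1 below -0.003 m) or (horizontal distance between egg1 and pocket2 below 0.007 m and z of egg1 in the frame of pocket2 below -0.003 m)) and angle between each of egg1, egg2, egg3's own z axis and vertical below 0.3 rad and ((horizontal distance between egg2 and pocket0 below 0.007 m and z of egg2 in the frame of pocket0 below -0.003 m) or (horizontal distance between egg2 and pocket1 below 0.007 m and z of egg2 in the frame of pocket1 below -0.003 m) or (horizontal distance between egg2 and pocket2 below 0.007 m and z of egg2 in the frame of pocket2 below -0.003 m)) and ((horizontal distance between egg3 and pocket0 below 0.007 m and z of egg3 in the frame of pocket0 below -0.003 m) or (horizontal distance between egg3 and pocket1 below 0.007 m and z of egg3 in the frame of pocket1 below -0.003 m) or (horizontal distance between egg3 and pocket2 below 0.007 m and z of egg3 in the frame of pocket2 below -0.003 m)) and x of praline1 in the frame of well between -0.042 and 0.042 m and y of praline1 in the frame of well between -0.061 and 0.061 m and z of each of praline1, praline2, praline3 in the frame of well below 0.03 m and x of praline2 in the frame of well between -0.042 and 0.042 m and y of praline2 in the frame of well between -0.061 and 0.061 m and x of praline3 in the frame of well between -0.042 and 0.042 m and y of praline3 in the frame of well between -0.061 and 0.061 m and horizontal distance between cup and cup_mat below 0.03 m and height (world z) of each of cup, scanner below 0.006 m and angle between each of cup, scanner's own z axis and vertical below 0.08 rad and horizontal distance between scanner and scanner_mat below 0.03 m and value of joint flap below 0.1 rad and linear speed of each of egg1, egg2, egg3, cup, scanner below 0.02 m/s); the robot touches nothing.
It fails at once if an egg is pressed against the tray with more than 15 N (contact force between any of egg1, egg2, egg3 and tray above 15 N).
It fails at once if an egg is squeezed with more than 130 N, both fingers together (contact force between any of egg1, egg2, egg3 and the fingers above 130 N).
It fails at once if a praline is touched by the fingers (contact force between any of praline1, praline2, praline3 and the fingers above 0.5 N).
It fails at once if the jar, mug, shaker or bell is moved more than 3 cm (distance of any of honey_jar, coffee_mug, sugar_shaker, counter_bell from where it was at the start of the episode above 0.03 m).
Of egg1, egg2, egg3 only 2 to 3 are there at a start; the rules pass over those that are not, and their reading is None.
At some moment in a run one of scanner may be knocked a few centimetres aside while the robot is not near it.
It also fails if it takes over 200 s, if anything falls off the work surface, if the arm or the gripper's body presses on something with over 40 N, if the wrist force passes 120 N, or if a joint passes its speed limit or range.

## Working session

There is one attempt and no reset: what is moved stays moved. The work goes in short steps, Python scripts to look and compute and a tool call to move; the robot and the scene stay as the last step left them, time stands still between calls to the robot, and variables do not carry over. Pictures are saved under pics/ and viewed, at most 14 in all, crops included, and the job is handed in when it is done.

Besides the shell and the picture viewer there is one more tool, called after "Request:" by a JSON object that holds its "op" and its "data", one argument or row to a line. carry_out: Moves the arm, as the interface text tells. Its arguments: {"type":"object","properties":{"targets":{"type":"array","items":{"type":"array"}},"squeeze":{"type":"number"}},"required":["targets"]}

```bash
mkdir -p pics; ls
python3 - <<'E'
from rig import *
import cv2
for n in ("scene","top"):
    cv2.imwrite(f"pics/{n}0.png",capture(n)[:,:,::-1]); print(n,calibration(n))
print(calibration("wrist"))
o=get_obs();print(o)
E
```

```text
pics
scene {'fx': 446.0813445665062, 'fy': 446.0813445665062, 'cx': 318.84342939008803, 'cy': 201.46716983219756, 'distortion': array([0.03989544, 0.        , 0.        , 0.        , 0.        ]), 'eye': array([-606.46433459, -583.30912263,  715.0548724 ]), 'rotation': array([[ 0.49120154, -0.37683286,  0.78531398],
       [-0.870761  , -0.18937534,  0.45377557],
       [-0.02227845, -0.90671604, -0.42115281]])}
top {'fx': 463.832172002241, 'fy': 463.832172002241, 'cx': 316.01148543682194, 'cy': 199.73240963153185, 'distortion': array([0.02206267, 0.        , 0.        , 0.        , 0.        ]), 'eye': array([ 350.27892493,   45.54176027, 1451.36770432]), 'rotation': array([[ 0.01396338, -0.99065367,  0.13568467],
       [-0.99989124, -0.01318991,  0.00659787],
       [-0.00474653, -0.13576204, -0.9907301 ]])}
{'fx': 307.7536258018512, 'fy': 307.7536258018512, 'cx': 314.4654209217315, 'cy': 202.8306160023983, 'distortion': array([-0.05946867,  0.        ,  0.        ,  0.        ,  0.        ]), 'eye': array([ 320.05691675, -481.59393976,  373.38421089]), 'rotation': array([[ 0.4536
[... 240 characters left out ...]
0268710e+01, -7.67766927e+00]), 'joint_velocities': array([ 0.04247481, -0.15851862, -0.06614022, -0.10779131,  0.0179821 ,
       -0.01644811]), 'effort': array([ 5.71893586e-03, -7.14384198e+01, -5.71792066e+01,  5.49415131e-05,
        7.12933950e-03, -1.27845585e-06]), 'position': array([ 260.73933394, -512.2697863 ,  230.78606068]), 'tcp_rot': array([[ 8.91203652e-01,  4.53603279e-01, -3.40800864e-04],
       [ 4.53603388e-01, -8.91203141e-01,  9.63316805e-04],
       [ 1.33240861e-04, -1.01309988e-03, -9.99999478e-01]]), 'force': array([-0.14556607, -0.87285549,  0.04548623]), 'wrist_torque': array([ 0.05784778, -0.03777486,  0.01273829]), 'grip_force': 0.0, 'width': 85.48712173107559}
```

View pics/top0.png

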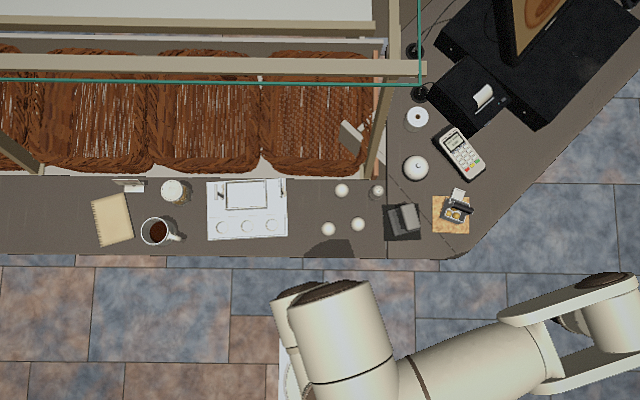

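View pics/scene0.png

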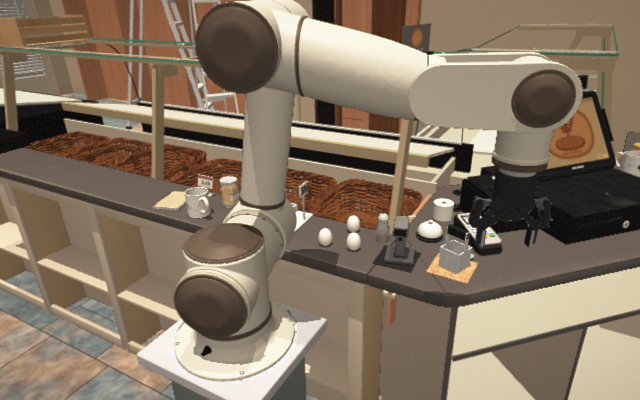

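```bash
cat > h.py <<'E'
from rig import *
import numpy as np, cv2
def ray(n,uv,c=None):
    c=c or calibration(n); K=np.array([[c['fx'],0,c['cx']],[0,c['fy'],c['cy']],[0,0,1]])
    p=cv2.undistortPoints(np.float64(uv).reshape(-1,1,2),K,np.array(c['distortion'])).reshape(-1,2)
    return np.array(c['eye']),np.c_[p,np.ones(len(p))]@np.array(c['rotation']).T
def px(n,uv,z,c=None):
    e,d=ray(n,uv,c); return (e+d*((np.float64(z)-e[2])/d[:,2]).reshape(-1,1))
def proj(c,P):
    P=np.float64(P).reshape(-1,3); R=np.array(c['rotation']);K=np.array([[c['fx'],0,c['cx']],[0,c['fy'],c['cy']],[0,0,1]])
    r=cv2.Rodrigues(R.T)[0]; return cv2.projectPoints(P,r,-R.T@np.array(c['eye']),K,np.array(c['distortion']))[0].reshape(-1,2)
def st():
    o=get_obs();R=o['tcp_rot'];print('t',o['clock'].__round__(2),'p',o['position'].round(1),'yaw_y',round(np.degrees(np.arctan2(R[1,1],R[0,1])),2),'w',round(o['width'],1),'F',o['force'].round(1),'g',round(o['grip_force'],1),'q6',round(o['qpos'][5],1),'q1',round(o['qpos'][0],1))
    return o
def go(tgt,yaw=None):
    """shift in tool axes to target TCP (mm), turn so tool y points at yaw (deg)"""
    o=st();R=o['tcp_rot'];s=R.T@(np.float64(tgt)-o['position'])
    y=np.degrees(np.arctan2(R[1,1],R[0,1])); t=0 if yaw is None else -((yaw-y+90)%180-90)
    print('shift',s.round(1),'turn',round(t,2))
E
python3 - <<'E'
from h import *
im=cv2.imread('pics/top0.png'); cv2.imwrite('pics/topc.png',cv2.resize(im[150:250,195:480],None,fx=2.8,fy=2.8,interpolation=cv2.INTER_CUBIC))
print(px('top',[[342,190],[328,229],[358,224],[377,192],[403,221],[457,210],[451,213],[415,167],[247,210],[172,190],[155,230]],[25,25,25,90,14,110,2,30,20,100,90]).round())
E
```

```text
[[ 577.  -25.   25.]
 [ 455.   17.   25.]
 [ 472.  -75.   25.]
 [ 562. -126.   90.]
 [ 484. -216.   14.]
 [ 509. -355.  110.]
 [ 512. -368.    2.]
 [ 652. -252.   30.]
 [ 511.  269.   20.]
 [ 559.  479.  100.]
 [ 441.  526.   90.]]
```

View pics/topc.png

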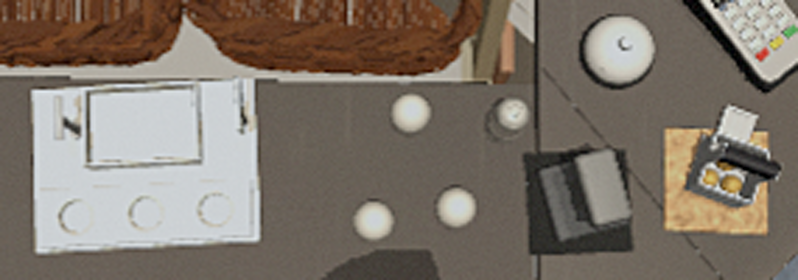

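The crop shows the tray (32–260, 80–253), pockets at about (76,216), (146,213), (214,209), the striker at the left and the label card at the right. The eggs are at (411,113), (374,220) and (457,207). The scanner is at about (585,200) on its mat, and the cup is at about (722,175) with its tab pointing up. All three eggs are present.

Request:
{"op": "carry_out", "data": {
  "targets": [
    [[290,-29,0],-45,1],
    [[290,-29,0],-45,1],
    [[290,-29,0],-45,1],
    [[290,-29,0],-45,1],
    [[290,-29,0],-45,1],
    [[290,-29,0],-45,1],
    [[290,-29,0],-45,1],
    [[290,-29,0],-45,1],
    [[290,-29,0],-45,1]
  ],
  "squeeze": 60
}}

```text
clock: 1.0
position: [505.5, -355.4, 231.1]
tcp_rot: [[0.31, 0.951, -0.001], [0.951, -0.31, 0.0], [0.0, -0.001, -1.0]]
force: [-0.3, -0.7, -0.8]
width: 85.6
grip_force: 0.0
```

Run:
```python
from h import *
import json
st(); c=calibration('wrist'); im=capture('wrist'); cv2.imwrite('pics/w1.png',im[:,:,::-1])
json.dump({k:np.array(v).tolist() for k,v in c.items()},open('w1.json','w'))
```

```text
t 1.0 p [ 505.5 -355.4  231.1] yaw_y -18.08 w 85.6 F [-0.3 -0.7 -0.8] g 0.0 q6 -24.2 q1 -42.2
```

View pics/w1.png

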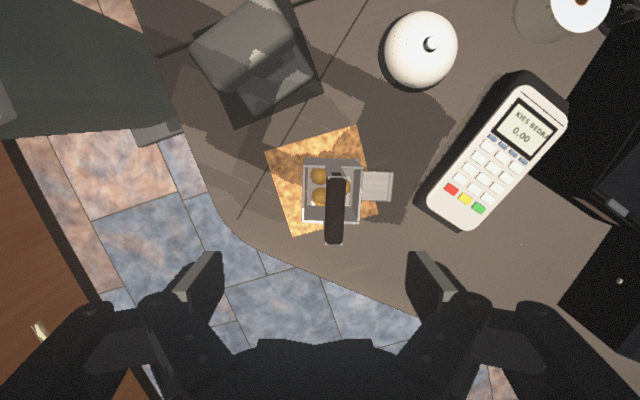

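Wrist view: the cup's black bar runs from (335,172) to (334,245). The tab is at (377,186). The mat corners are at about (265,153), (358,124), (380,214) and (292,237).

Run:
```python
from h import *
import json
c=json.load(open('w1.json'))
b=px('w',[[335,173],[334,245]],124,c); print('bar',b.round(1),np.linalg.norm(b[0]-b[1]),b.mean(0))
print('rim',px('w',[[304,160],[360,158],[304,223],[360,223]],64,c).round(1))
m=px('w',[[265,153],[358,124],[380,214],[292,237]],2,c);print('mat',m.round(1),m.mean(0))
print('tab',px('w',[[393,172],[393,201]],11,c).round(1))
m=px('top',np.array([[665,128],[770,128],[770,233],[665,233]])/2.8+[195,150],2);print('mat top',m.round(1),m.mean(0))
m=px('top',np.array([[530,150],[630,150],[632,250],[530,253]])/2.8+[195,150],2);print('smat top',m.round(1),m.mean(0))
tr=px('top',np.array([[32,90],[254,80],[260,241],[37,253]])/2.8+[195,150],6);print('tray',tr.round(1),tr.mean(0))
pk=px('top',np.array([[214,209],[146,213],[76,216]])/2.8+[195,150],20);print('pockets',pk.round(1))
w=px('top',np.array([[87,86],[200,84],[200,162],[87,168]])/2.8+[195,150],36);print('well',w.round(1),w.mean(0))
print('eggs',px('top',np.array([[411,113],[374,220],[457,207]])/2.8+[195,150],24).round(1))
go(b.mean(0)-[0,0,24])
```

```text
bar [[ 527.3 -338.1  124. ]
 [ 507.8 -398.8  124. ]] 63.81068090028948 [ 517.53375199 -368.46570956  124.        ]
rim [[ 502.  -327.1   64. ]
 [ 556.2 -342.6   64. ]
 [ 480.6 -390.7   64. ]
 [ 537.3 -409.2   64. ]]
mat [[ 455.4 -311.7    2. ]
 [ 571.2 -313.7    2. ]
 [ 567.2 -429.1    2. ]
 [ 450.7 -424.     2. ]] [ 511.12621598 -369.66338119    2.        ]
tab [[ 594.6 -379.7   11. ]
 [ 585.7 -414.6   11. ]]
mat top [[ 566.4 -311.5    2. ]
 [ 568.  -428.9    2. ]
 [ 450.  -425.2    2. ]
 [ 448.4 -309.1    2. ]] [ 508.20303146 -368.66965207    2.        ]
smat top [[ 539.4 -159.8    2. ]
 [ 540.9 -271.8    2. ]
 [ 429.  -272.2    2. ]
 [ 424.  -159.1    2. ]] [ 483.33424256 -215.72256738    2.        ]
tray [[599.7 402.4   6. ]
 [614.6 152.    6. ]
 [432.9 141.2   6. ]
 [416.4 388.3   6. ]] [515.89751079 270.96673671   6.        ]
pockets [[466.7 191.9  20. ]
 [461.3 266.8  20. ]
 [457.  343.9  20. ]]
well [[599.9 334.4  36. ]
 [603.8 209.5  36. ]
 [516.9 207.   36. ]
 [508.6 330.7  36. ]] [557.28995518 270.38454537  36.        ]
eggs [[576.3 -24.8  24. ]
 [456.7  15.1  24. ]
 [472.2 -76.1  24. ]]
t 1.05 p [ 505.3 -355.7  231.2] yaw_y -18.1 w 85.7 F [-0.2 -0.1 -0.1] g 0.0 q6 -24.2 q1 -42.3
shift [ -8.4  15.6 131.2] turn 0
```

Request:
{"op": "carry_out", "data": {
  "targets": [
    [[-8.5,15.5,40],0,1],
    [[-8.5,15.5,80],0,1],
    [[-8.5,15.5,115],0,1],
    [[-8.5,15.5,137],0,1],
    [[-8.5,15.5,137],0,1],
    [[-8.5,15.5,137],0,0],
    [[-8.5,15.5,137],0,0],
    [[-8.5,15.5,137],0,0],
    [[-8.5,15.5,137],0,0],
    [[-8.5,15.5,137],0,0],
    [[-8.5,15.5,137],0,0],
    [[-8.5,15.5,137],0,0]
  ],
  "squeeze": 60
}}

```text
clock: 2.25
position: [518.4, -368.1, 94.9]
tcp_rot: [[0.309, 0.951, 0.001], [0.951, -0.309, -0.001], [-0.0, 0.001, -1.0]]
force: [0.6, 0.7, 5.7]
width: 15.1
grip_force: 62.0
```

Request:
{"op": "carry_out", "data": {
  "targets": [
    [[0,0,-25],0,0],
    [[0,0,-65],0,0],
    [[0,0,-105],0,0],
    [[0,0,-145],0,0],
    [[5,-4,-180],0,0],
    [[28,-21,-188],-7,0],
    [[60,-45,-188],-15,0],
    [[97,-72,-188],-23,0],
    [[134,-99,-188],-31,0],
    [[171,-126,-188],-39,0],
    [[203,-149,-188],-47,0],
    [[228,-167,-188],-55,0]
  ]
}}

```text
clock: 3.45
position: [428.9, -97.4, 282.2]
tcp_rot: [[-0.607, 0.795, -0.0], [0.795, 0.607, 0.0], [0.0, 0.0, -1.0]]
force: [0.2, -0.6, -3.4]
width: 15.2
grip_force: 60.7
```

Run:
```python
from h import *
cv=lambda a:np.array(a)/2.8+[195,150]
print('striker',px('top',cv([[58,117]]),105).round(1),'label',px('top',cv([[243,90],[243,130]]),140).round(1),'post',px('top',[[370,178]],0).round())
go([555.5,294.5,250],93.7)
```

```text
striker [[554.3 349.4 105. ]] label [[579.5 153.2 140. ]
 [538.1 152.2 140. ]] post [[ 621. -115.    0.]]
t 3.45 p [428.9 -97.4 282.2] yaw_y 37.34 w 15.2 F [ 0.2 -0.6 -3.4] g 60.7 q6 -60.2 q1 -22.9
shift [234.8 338.4  32.3] turn -56.36
```

Request:
{"op": "carry_out", "data": {
  "targets": [
    [[15,20,0],-5,0],
    [[37,54,0],-11,0],
    [[64,92,0],-17,0],
    [[92,132,0],-24,0],
    [[120,172,0],-31,0],
    [[147,212,0],-38,0],
    [[175,252,0],-45,0],
    [[203,292,0],-51,0],
    [[225,322,0],-56.4,0],
    [[236,340,0],-56.4,0],
    [[236,340,0],-56.4,0],
    [[236,340,0],-56.4,0]
  ]
}}

```text
clock: 4.65
position: [559.4, 293.7, 281.5]
tcp_rot: [[-0.998, -0.059, -0.001], [-0.059, 0.998, -0.001], [0.001, -0.001, -1.0]]
force: [-0.2, -0.5, -3.7]
width: 15.3
grip_force: 60.7
```

Run:
```python
from h import *
st(); c=calibration('wrist'); im=capture('wrist'); t=capture('top')
k=cv2.resize(t[150:260,170:310],None,fx=4,fy=4,interpolation=2)
out=np.zeros((440+0,640+0,3),np.uint8)
cv2.imwrite('pics/w2.png',np.hstack([cv2.resize(im,(448,280)),cv2.resize(k,(350,280))])[:,:,::-1])
cv2.imwrite('pics/w2full.png',im[:,:,::-1])
print(proj(c,[[554,349,105],[557,272,6],[555.5,294.5,80]]).round())
```

```text
t 4.65 p [559.4 293.7 281.5] yaw_y 93.41 w 15.3 F [-0.2 -0.5 -3.7] g 60.7 q6 -72.7 q1 20.7
[[367. 184.]
 [299. 168.]
 [315. 177.]]
```

View pics/w2full.png

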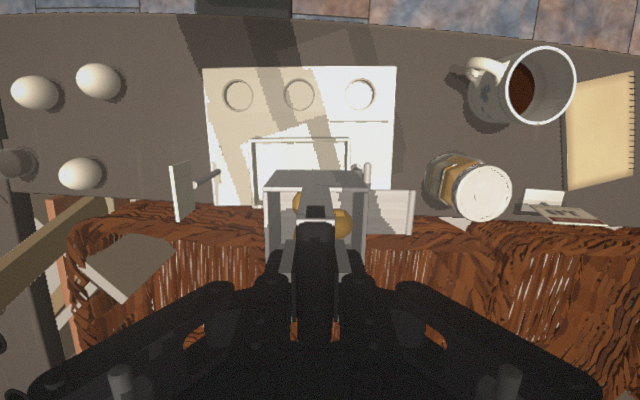

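Wrist view with the cup held: the pockets are at (239,95), (299,95) and (360,94). The striker end is at about (367,172), and the label card is at about (180,190). The cup is aligned with the striker, so I lower it.

Request:
{"op": "carry_out", "data": {
  "targets": [
    [[3,3,30],0,0],
    [[3,3,60],0,0],
    [[3,3,78],0,0],
    [[3,3,86],0,0],
    [[3,3,92],0,0],
    [[3,3,98],0,0],
    [[3,3,104],0,0],
    [[3,3,110],0,0],
    [[3,3,114],0,0],
    [[3,3,115],0,0],
    [[3,3,115],0,0],
    [[3,3,115],0,0]
  ]
}}

```text
clock: 5.95
position: [556.5, 296.2, 167.4]
tcp_rot: [[-0.998, -0.059, -0.0], [-0.059, 0.998, -0.0], [0.0, -0.0, -1.0]]
force: [-0.2, -2.8, -1.8]
width: 14.7
grip_force: 60.9
```

Run:
```python
from h import *
pk=px('top',[[0,0]],0)
st(); im=capture('scene'); cv2.imwrite('pics/s3.png',cv2.resize(im[140:260,250:410],None,fx=4,fy=4)[:,:,::-1])
```

```text
t 5.95 p [556.5 296.2 167.4] yaw_y 93.37 w 14.7 F [-0.2 -2.8 -1.8] g 60.9 q6 -72.3 q1 21.0
```

Request:
{"op": "carry_out", "data": {
  "targets": [
    [[0,0,2],0,0],
    [[0,0,2],0,0],
    [[0,0,2],0,0],
    [[0,0,2],0,0],
    [[0,0,2],0,0],
    [[0,0,2],0,0],
    [[0,0,2],0,0],
    [[0,0,2],0,0]
  ]
}}

```text
clock: 6.8
position: [556.5, 296.5, 165.3]
tcp_rot: [[-0.998, -0.059, 0.0], [-0.059, 0.998, 0.0], [-0.0, 0.0, -1.0]]
force: [1.6, -2.5, 0.7]
width: 14.6
grip_force: 61.1
```

Run:
```python
from h import *
st(); im=capture('wrist'); cv2.imwrite('pics/w3.png',im[80:320,150:490,::-1])
```

```text
t 6.8 p [556.5 296.5 165.3] yaw_y 93.38 w 14.6 F [ 1.6 -2.5  0.7] g 61.1 q6 -72.3 q1 21.0
```

View pics/w3.png

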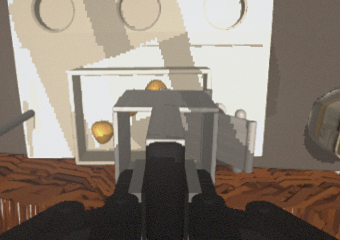

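The flap is open. Two pralines are visible in the well, at crop positions (101,131) and (155,86); the third is probably hidden under the cup. I raise the cup, head back, and check the well from the top camera.

Request:
{"op": "carry_out", "data": {
  "targets": [
    [[0,0,-6],0,0],
    [[0,0,-14],0,0],
    [[0,0,-28],0,0],
    [[0,0,-55],0,0],
    [[0,0,-90],0,0],
    [[5,-10,-120],4,0],
    [[25,-50,-125],12,0],
    [[45,-90,-125],20,0],
    [[65,-135,-125],28,0],
    [[85,-180,-125],36,0],
    [[105,-225,-125],44,0],
    [[115,-260,-125],52,0]
  ]
}}

```text
clock: 8.05
position: [455.5, 28.5, 291.9]
tcp_rot: [[-0.657, 0.754, 0.002], [0.754, 0.657, 0.0], [-0.001, 0.002, -1.0]]
force: [1.4, 0.7, -1.9]
width: 14.5
grip_force: 60.6
```

Run:
```python
from h import *
st(); im=capture('top'); cv2.imwrite('pics/t4.png',np.vstack([cv2.resize(im[165:250,195:310],None,fx=5,fy=5,interpolation=2)])[:,:,::-1])
b=px('wrist',[[0,0]],0)
go([509,-369,290],-18)
```

```text
t 8.05 p [455.5  28.5 291.9] yaw_y 41.04 w 14.5 F [ 1.4  0.7 -1.9] g 60.6 q6 -47.2 q1 -6.1
t 8.1 p [455.2  24.9 291.9] yaw_y 40.38 w 15.3 F [ 1.4 -4.2 -2.1] g 60.7 q6 -46.9 q1 -6.5
shift [-334.9 -214.2    2.7] turn 58.38
```

View pics/t4.png

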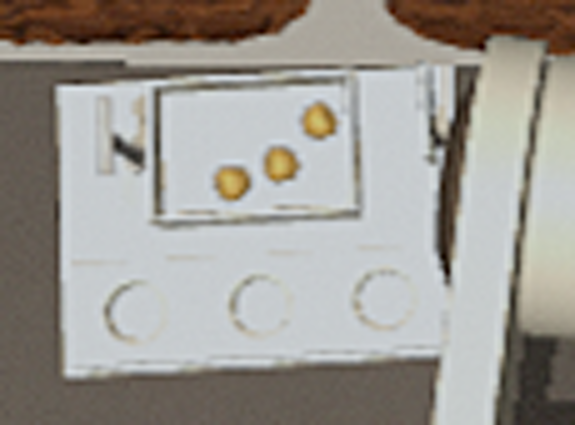

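All three pralines lie in the well, at crop positions (232,182), (281,163) and (319,120). I return the cup to its mat.

Request:
{"op": "carry_out", "data": {
  "targets": [
    [[-20,-22,0],5,0],
    [[-45,-50,0],10,0],
    [[-72,-78,0],15,0],
    [[-98,-105,0],21,0],
    [[-130,-120,0],27,0],
    [[-164,-137,0],33,0],
    [[-200,-154,0],39,0],
    [[-236,-172,0],45,0],
    [[-272,-189,0],51,0],
    [[-305,-206,0],58,0],
    [[-325,-216,0],58.4,0],
    [[-335,-220,0],58.4,0]
  ]
}}

```text
clock: 9.3
position: [513.6, -368.3, 290.5]
tcp_rot: [[0.294, 0.956, 0.0], [0.956, -0.294, 0.0], [0.0, 0.0, -1.0]]
force: [0.5, 0.1, -3.8]
width: 14.9
grip_force: 60.7
```

Run:
```python
from h import *
go([509,-369,100])
```

```text
t 9.3 p [ 513.6 -368.3  290.5] yaw_y -17.09 w 14.9 F [ 0.5  0.1 -3.8] g 60.7 q6 -25.5 q1 -42.6
shift [ -2.1  -4.2 190.5] turn 0
```

Request:
{"op": "carry_out", "data": {
  "targets": [
    [[-2,-4,40],0,0],
    [[-2,-4,85],0,0],
    [[-2,-4,130],0,0],
    [[-2,-4,165],0,0],
    [[-2,-4,183],0,0],
    [[-2,-4,191],0,0],
    [[-2,-4,194],0,0],
    [[-2,-4,196],0,0],
    [[-2,-4,196],0,0]
  ]
}}

```text
clock: 10.2
position: [509.3, -367.6, 95.4]
tcp_rot: [[0.293, 0.956, 0.001], [0.956, -0.293, -0.001], [-0.001, 0.001, -1.0]]
force: [0.3, -0.3, -3.3]
width: 15.2
grip_force: 60.6
```

Request:
{"op": "carry_out", "data": {
  "targets": [
    [[0,0,1],0,0],
    [[0,0,1.5],0,0],
    [[0,0,1.5],0,0],
    [[0,0,1.5],0,0.4],
    [[0,0,1.5],0,0.8],
    [[0,0,1.5],0,0.8],
    [[0,0,1.5],0,0.8],
    [[0,0,-20],0,0.8],
    [[0,0,-60],0,0.8],
    [[0,0,-100],0,0.8],
    [[0,0,-140],0,0.8],
    [[0,0,-150],0,0.8]
  ]
}}

```text
clock: 11.4
position: [509.7, -368.1, 249.3]
tcp_rot: [[0.293, 0.956, 0.005], [0.956, -0.293, -0.004], [-0.003, 0.006, -1.0]]
force: [0.8, -0.1, -0.3]
width: 68.3
grip_force: 0.0
```

Run:
```python
from h import *
im=capture('wrist'); cv2.imwrite('pics/w5.png',im[:,:,::-1])
go([460,-30,242],0)
```

```text
t 11.45 p [ 509.6 -368.1  248.6] yaw_y -17.02 w 68.7 F [-0.3 -0.   1. ] g 0.0 q6 -25.8 q1 -42.9
shift [ 308.8 -146.4    5.1] turn -17.02
```

View pics/w5.png

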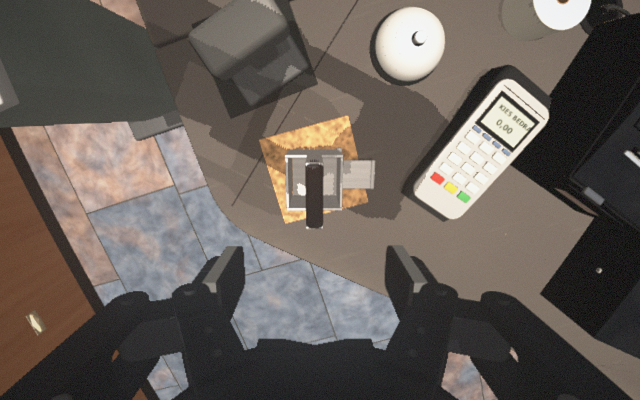

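The cup stands empty on the middle of its mat, with its bar at (315,195) and the flap shut. Next I go to look at the eggs.

Request:
{"op": "carry_out", "data": {
  "targets": [
    [[20,-22,0],-8.5,0.7],
    [[50,-45,0],-17,0.7],
    [[85,-70,0],-25.5,0.7],
    [[125,-95,0],-34,0.7],
    [[165,-110,0],-42.5,0.7],
    [[205,-118,0],-51,0.7],
    [[245,-120,0],-59.5,0.7],
    [[285,-119,0],-68,0.7],
    [[315,-117,0],-76.5,0.7],
    [[317,-117,0],-85,0.7],
    [[317,-117,0],-93.5,0.7],
    [[317,-117,0],-102,0.7]
  ]
}}

```text
clock: 12.65
position: [489.6, -29.6, 243.0]
tcp_rot: [[-0.997, 0.081, -0.002], [0.081, 0.997, 0.0], [0.002, 0.0, -1.0]]
force: [1.1, -1.0, -0.7]
width: 59.8
grip_force: 0.0
```

Request:
{"op": "carry_out", "data": {
  "targets": [
    [[0,0,0],-8.5,0.7],
    [[0,0,0],-8.5,0.7],
    [[0,0,0],-8.5,0.7]
  ]
}}

```text
clock: 12.95
position: [489.6, -30.1, 243.5]
tcp_rot: [[-0.998, -0.056, -0.001], [-0.056, 0.998, 0.0], [0.001, 0.0, -1.0]]
force: [-0.0, -0.3, -0.4]
width: 59.6
grip_force: 0.0
```

Run:
```python
from h import *
import json
st(); c=calibration('wrist'); im=capture('wrist'); cv2.imwrite('pics/w6.png',im[:,:,::-1])
json.dump({k:np.array(v).tolist() for k,v in c.items()},open('w6.json','w'))
```

```text
t 12.95 p [489.6 -30.1 243.5] yaw_y 93.2 w 59.6 F [-0.  -0.3 -0.4] g 0.0 q6 -105.7 q1 -12.5
```

View pics/w6.png

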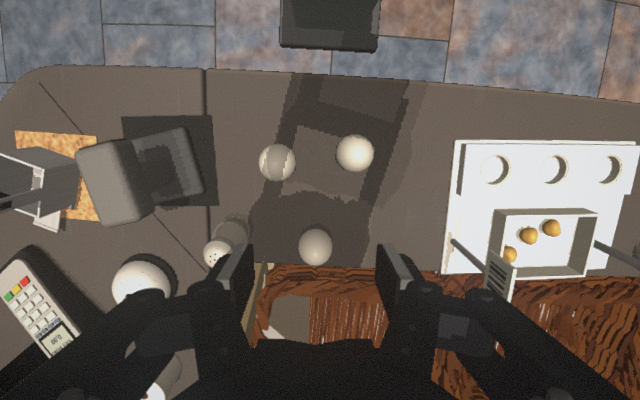

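Wrist view: eggs at about (277,162), (355,153) and (315,247). Pockets are at (497,170), (553,169) and (608,168), and the label card is at about (500,280). The scanner stands at about (145,175).

Run:
```python
from h import *
import json
c=json.load(open('w6.json')); im=cv2.imread('pics/w6.png'); g=cv2.cvtColor(im,cv2.COLOR_BGR2GRAY)
for u,v in [(277,162),(355,153),(315,247)]:
    print(g[v-30:v+31:6,u], g[v,u-30:u+31:6])
    m=(g>105).astype(np.uint8); n,l,s,ce=cv2.connectedComponentsWithStats(m); k=l[v,u]; print(s[k],ce[k].round(1),px('w',ce[k],26,c).round(1))
print('pk',px('w',[[497,170],[553,169],[608,168]],20,c).round(1))
print('tray edge',px('w',[[460,141],[640,142],[447,272]],6,c).round(1))
print('scanner foot/mat',px('w',[[123,117],[215,117],[217,206]],2,c).round(1))
```

```text
[ 91  68 106 134 149 161 155 140 107  74  71] [ 99  96 162 173 155 161 145 181 112  91  92]
[ 258  144   38   37 1081] [276.3 162.1] [[473.1 -75.8  26. ]]
[ 64  58 113 204 224 229 226 205 107  88  89] [ 94  88 119 182 219 229 229 219 124  60  57]
[ 337  135   37   37 1079] [354.9 153. ] [[457.3  15.4  26. ]]
[ 72  66  96 129 154 173 203 188 125  76  54] [ 69  70  72 147 168 173 164 149  70  69  71]
[299 230  33  36 938] [314.9 247.3] [[578.5 -24.4  26. ]]
pk [[467.5 193.   20. ]
 [461.5 266.2  20. ]
 [454.9 342.9  20. ]]
tray edge [[436.6 146.9   6. ]
 [418.6 395.7   6. ]
 [614.9 161.4   6. ]]
scanner foot/mat [[ 430.  -270.3    2. ]
 [ 425.4 -154.6    2. ]
 [ 538.1 -154.8    2. ]]
```

Request:
{"op": "carry_out", "data": {
  "targets": [
    [[15,23,50],0,0.8],
    [[30,47,98],0,0.8],
    [[30,47,145],0,0.8],
    [[30,47,190],0,0.8],
    [[30,47,220],0,0.8],
    [[30,47,233],0,0.8],
    [[30,47,233],0,0.8],
    [[30,47,233],0,0.45],
    [[30,47,233],0,0.35],
    [[30,47,233],0,0.3],
    [[30,47,233],0,0.3],
    [[30,47,233],0,0.3]
  ],
  "squeeze": 25
}}

```text
clock: 14.2
position: [458.3, 14.8, 13.3]
tcp_rot: [[-0.998, -0.06, 0.003], [-0.06, 0.998, -0.0], [-0.003, -0.001, -1.0]]
force: [-2.2, -0.8, 6.8]
width: 42.1
grip_force: 24.4
```

Request:
{"op": "carry_out", "data": {
  "targets": [
    [[0,0,-10],0,0.3],
    [[0,0,-35],0,0.3],
    [[0,0,-70],0,0.3],
    [[-3,20,-90],0,0.3],
    [[-6,55,-90],0,0.3],
    [[-10,95,-90],0,0.3],
    [[-14,135,-90],0,0.3],
    [[-18,165,-90],0,0.3],
    [[-19,177,-75],0,0.3],
    [[-19,177,-50],0,0.3],
    [[-19,177,-35],0,0.3],
    [[-19,177,-35],0,0.3]
  ]
}}

```text
clock: 15.4
position: [464.6, 192.9, 45.9]
tcp_rot: [[-0.998, -0.061, -0.002], [-0.061, 0.998, -0.0], [0.002, -0.0, -1.0]]
force: [-1.3, 0.1, -0.5]
width: 42.2
grip_force: 25.7
```

Run:
```python
from h import *
go([467,192.3,25])
c=calibration('wrist'); im=capture('wrist'); cv2.imwrite('pics/w7.png',im[:,:,::-1])
print(proj(c,[[467,192.3,20],[461.5,267.3,20],[456,343,20]]).round())
```

```text
t 15.4 p [464.6 192.9  45.9] yaw_y 93.48 w 42.2 F [-1.3  0.1 -0.5] g 25.7 q6 -79.7 q1 13.8
shift [-2.4 -0.7 20.9] turn 0
[[313. 244.]
 [439. 242.]
 [559. 239.]]
```

View pics/w7.png

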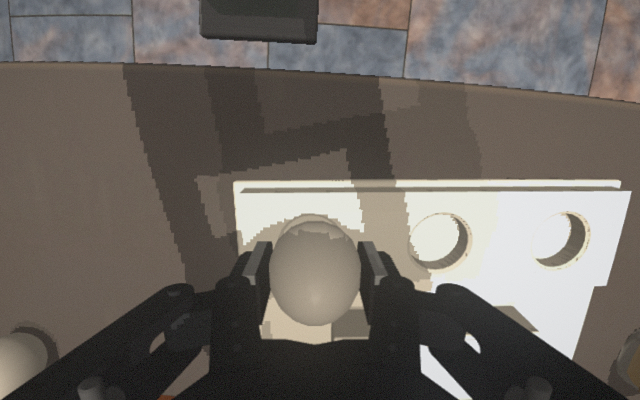

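The pocket mouths appear at (440,240) and (560,240), which matches the predictions. I lower egg A into pocket 0.

Request:
{"op": "carry_out", "data": {
  "targets": [
    [[-3.4,-0.7,5],0,0.3],
    [[-3.4,-0.7,10],0,0.3],
    [[-3.4,-0.7,14],0,0.3],
    [[-3.4,-0.7,17],0,0.3],
    [[-3.4,-0.7,18.5],0,0.3],
    [[-3.4,-0.7,19.5],0,0.3],
    [[-3.4,-0.7,20],0,0.3],
    [[-3.4,-0.7,20],0,0.3]
  ]
}}

```text
clock: 16.25
position: [468.8, 192.3, 26.5]
tcp_rot: [[-0.998, -0.061, 0.0], [-0.061, 0.998, -0.0], [-0.0, -0.0, -1.0]]
force: [-1.2, -2.3, 3.5]
width: 42.0
grip_force: 26.0
```

Request:
{"op": "carry_out", "data": {
  "targets": [
    [[0,0,0],0,0.55],
    [[0,0,0],0,0.65],
    [[0,0,0],0,0.65],
    [[0,0,0],0,0.65],
    [[0,0,-15],0,0.65],
    [[0,0,-45],0,0.65],
    [[0,0,-85],0,0.65],
    [[0,-30,-105],0,0.8],
    [[0,-75,-105],0,0.8],
    [[0,-120,-105],0,0.8],
    [[0,-165,-105],0,0.8],
    [[0,-200,-105],0,0.8]
  ]
}}

```text
clock: 17.45
position: [480.7, -9.4, 131.5]
tcp_rot: [[-0.998, -0.06, 0.0], [-0.06, 0.998, -0.0], [-0.0, -0.0, -1.0]]
force: [1.1, 0.2, -0.1]
width: 68.5
grip_force: 0.0
```

Run:
```python
from h import *
go([474,-75.8,10],93.7)
im=capture('top'); cv2.imwrite('pics/t8.png',cv2.resize(im[165:250,195:395],None,fx=4,fy=4,interpolation=2)[:,:,::-1])
```

```text
t 17.45 p [480.7  -9.4 131.5] yaw_y 93.45 w 68.5 F [ 1.1  0.2 -0.1] g 0.0 q6 -103.8 q1 -10.3
shift [ 10.7 -65.8 121.5] turn -0.25
```

View pics/t8.png

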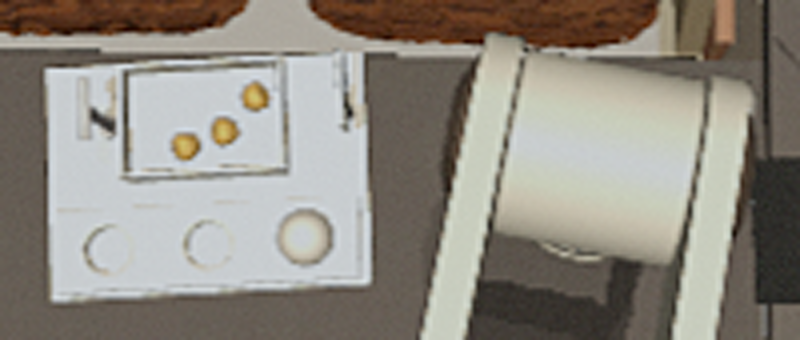

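Egg A is seated upright in pocket 0, at crop position (305,236). Next is egg B.

Request:
{"op": "carry_out", "data": {
  "targets": [
    [[6,-40,0],0,0.8],
    [[11,-66,25],0,0.8],
    [[11,-66,65],0,0.8],
    [[11,-66,100],0,0.8],
    [[11,-66,121],0,0.8],
    [[11,-66,121],0,0.8],
    [[11,-66,121],0,0.8],
    [[11,-66,121],0,0.45],
    [[11,-66,121],0,0.35],
    [[11,-66,121],0,0.3],
    [[11,-66,121],0,0.3],
    [[11,-66,121],0,0.3]
  ],
  "squeeze": 25
}}

```text
clock: 18.7
position: [474.8, -73.9, 11.8]
tcp_rot: [[-0.998, -0.061, 0.002], [-0.061, 0.998, -0.001], [-0.002, -0.001, -1.0]]
force: [-1.6, 1.5, 9.5]
width: 42.3
grip_force: 24.1
```

Request:
{"op": "carry_out", "data": {
  "targets": [
    [[0,0,-10],0,0.3],
    [[0,0,-40],0,0.3],
    [[0,5,-80],0,0.3],
    [[-1,35,-95],0,0.3],
    [[-2,77,-95],0,0.3],
    [[-3,121,-95],0,0.3],
    [[-4,165,-95],0,0.3],
    [[-5,209,-95],0,0.3],
    [[-7,253,-95],0,0.3],
    [[-8,297,-95],0,0.3],
    [[-9,330,-95],0,0.3],
    [[-9,341,-95],0,0.3]
  ]
}}

```text
clock: 19.9
position: [461.8, 270.0, 106.4]
tcp_rot: [[-0.998, -0.063, 0.001], [-0.063, 0.998, 0.001], [-0.001, 0.001, -1.0]]
force: [-0.3, 0.4, -0.9]
width: 42.3
grip_force: 25.7
```

Run:
```python
from h import *
go([463,267.3,25])
```

```text
t 19.9 p [461.8 270.  106.4] yaw_y 93.62 w 42.3 F [-0.3  0.4 -0.9] g 25.7 q6 -71.6 q1 22.0
shift [-1.  -2.8 81.4] turn 0
```

Request:
{"op": "carry_out", "data": {
  "targets": [
    [[-1,-2,25],0,0.3],
    [[-1,-2,50],0,0.3],
    [[-1,-2,66],0,0.3],
    [[-1,-2,66],0,0.3],
    [[-1,-2,66],0,0.3]
  ]
}}

```text
clock: 20.4
position: [463.7, 265.0, 40.4]
tcp_rot: [[-0.998, -0.06, 0.001], [-0.06, 0.998, 0.0], [-0.001, 0.0, -1.0]]
force: [-0.6, 0.3, -0.6]
width: 42.0
grip_force: 25.7
```

Run:
```python
from h import *
go([463,267.3,24])
```

```text
t 20.4 p [463.7 265.   40.4] yaw_y 93.46 w 42.0 F [-0.6  0.3 -0.6] g 25.7 q6 -72.0 q1 21.5
shift [ 0.5  2.3 16.4] turn 0
```

Request:
{"op": "carry_out", "data": {
  "targets": [
    [[0.5,2.3,5],0,0.3],
    [[0.5,2.3,9],0,0.3],
    [[0.5,2.3,12],0,0.3],
    [[0.5,2.3,14],0,0.3],
    [[0.5,2.3,15],0,0.3],
    [[0.5,2.3,15.5],0,0.3],
    [[0.5,2.3,16],0,0.3],
    [[0.5,2.3,16],0,0.3]
  ]
}}

```text
clock: 21.2
position: [463.2, 267.6, 23.8]
tcp_rot: [[-0.998, -0.061, 0.001], [-0.061, 0.998, 0.001], [-0.001, 0.0, -1.0]]
force: [3.3, 0.4, 4.1]
width: 41.7
grip_force: 26.1
```

Request:
{"op": "carry_out", "data": {
  "targets": [
    [[0,0,0],0,0.5],
    [[0,0,0],0,0.62],
    [[0,0,0],0,0.62],
    [[0,0,0],0,0.62],
    [[0,0,-15],0,0.62],
    [[0,0,-50],0,0.62],
    [[0,0,-95],0,0.62],
    [[0,-30,-110],0,0.75],
    [[0,-75,-110],0,0.75],
    [[0,-120,-110],0,0.75],
    [[0,-165,-110],0,0.75],
    [[-10,-210,-110],0,0.75]
  ]
}}

```text
clock: 22.4
position: [484.5, 56.9, 133.4]
tcp_rot: [[-0.998, -0.061, -0.0], [-0.061, 0.998, 0.0], [0.0, 0.0, -1.0]]
force: [1.5, -0.0, 0.1]
width: 64.3
grip_force: 0.0
```

Request:
{"op": "carry_out", "data": {
  "targets": [
    [[-25,-38,0],0,0.75],
    [[-60,-70,0],0,0.75],
    [[-88,-87,0],0,0.75],
    [[-88,-87,0],0,0.75],
    [[-88,-87,0],0,0.75]
  ]
}}

```text
clock: 22.9
position: [578.3, -23.3, 132.6]
tcp_rot: [[-0.998, -0.06, -0.002], [-0.06, 0.998, 0.0], [0.002, 0.001, -1.0]]
force: [-0.2, 0.2, 0.4]
width: 64.1
grip_force: 0.0
```

Run:
```python
from h import *
import json
go([579,-24.4,9],93.7)
c=calibration('wrist'); im=capture('wrist'); cv2.imwrite('pics/w9.png',im[:,:,::-1])
g=cv2.cvtColor(im,cv2.COLOR_RGB2GRAY)
u,v=proj(c,[[578.5,-24.4,26]])[0].astype(int); 
m=(g>105).astype(np.uint8); n,l,s,ce=cv2.connectedComponentsWithStats(m); k=l[v,u]; print(u,v,k,s[k],ce[k].round(1),px('w',ce[k],26,c).round(1))
im=capture('top'); cv2.imwrite('pics/t9.png',cv2.resize(im[165:250,195:395],None,fx=4,fy=4,interpolation=2)[:,:,::-1])
```

```text
t 22.9 p [578.3 -23.3 132.6] yaw_y 93.44 w 64.1 F [-0.2  0.2  0.4] g 0.0 q6 -103.4 q1 -9.9
shift [ -0.8  -1.2 123.6] turn -0.26
313 203 21 [ 288  176   51   54 2107] [313.  202.4] [[577.7 -24.5  26. ]]
```

View pics/w9.png

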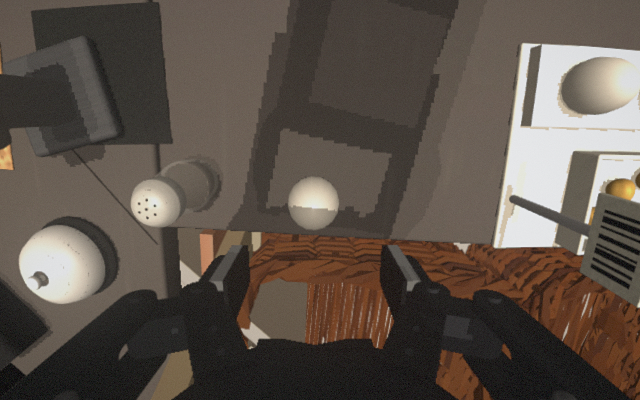

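Egg C is at (313,202), under the open fingers, and the shaker at (158,200) is clear.

Request:
{"op": "carry_out", "data": {
  "targets": [
    [[0,-1,35],0,0.75],
    [[0,-1,75],0,0.75],
    [[0,-1,108],0,0.75],
    [[0,-1,122],0,0.75],
    [[0,-1,122],0,0.75],
    [[0,-1,122],0,0.75],
    [[0,-1,122],0,0.45],
    [[0,-1,122],0,0.35],
    [[0,-1,122],0,0.3],
    [[0,-1,122],0,0.3],
    [[0,-1,122],0,0.3]
  ],
  "squeeze": 25
}}

```text
clock: 24.1
position: [579.5, -24.2, 13.3]
tcp_rot: [[-0.998, -0.061, 0.003], [-0.061, 0.998, -0.0], [-0.003, -0.0, -1.0]]
force: [-2.0, 1.7, 10.7]
width: 41.9
grip_force: 24.1
```

Request:
{"op": "carry_out", "data": {
  "targets": [
    [[0,0,-10],0,0.3],
    [[0,0,-40],0,0.3],
    [[8,3,-80],0,0.3],
    [[35,15,-100],0,0.3],
    [[70,38,-100],0,0.3],
    [[98,70,-100],0,0.3],
    [[110,108,-100],0,0.3],
    [[108,150,-100],0,0.3],
    [[106,195,-100],0,0.3],
    [[104,240,-100],0,0.3],
    [[102,285,-100],0,0.3],
    [[100,325,-100],0,0.3]
  ]
}}

```text
clock: 25.3
position: [458.7, 296.5, 112.7]
tcp_rot: [[-0.998, -0.061, 0.001], [-0.061, 0.998, 0.001], [-0.001, 0.001, -1.0]]
force: [1.6, -0.9, -0.4]
width: 42.2
grip_force: 25.7
```

Request:
{"op": "carry_out", "data": {
  "targets": [
    [[0,30,0],0,0.3],
    [[0,46,25],0,0.3],
    [[0,48,55],0,0.3],
    [[0,48,70],0,0.3],
    [[0,48,70],0,0.3],
    [[0,48,70],0,0.3]
  ]
}}

```text
clock: 25.9
position: [456.7, 342.0, 42.7]
tcp_rot: [[-0.998, -0.06, 0.001], [-0.06, 0.998, 0.001], [-0.001, 0.0, -1.0]]
force: [0.2, -0.4, 0.4]
width: 42.0
grip_force: 25.7
```

Run:
```python
from h import *
go([457.5,343,25])
```

```text
t 25.9 p [456.7 342.   42.7] yaw_y 93.45 w 42.0 F [ 0.2 -0.4  0.4] g 25.7 q6 -64.4 q1 29.1
shift [-0.9  0.9 17.7] turn 0
```

Request:
{"op": "carry_out", "data": {
  "targets": [
    [[-0.9,0.9,5],0,0.3],
    [[-0.9,0.9,9],0,0.3],
    [[-0.9,0.9,12.5],0,0.3],
    [[-0.9,0.9,15],0,0.3],
    [[-0.9,0.9,16.3],0,0.3],
    [[-0.9,0.9,17],0,0.3],
    [[-0.9,0.9,17.4],0,0.3],
    [[-0.9,0.9,17.4],0,0.3]
  ]
}}

```text
clock: 26.7
position: [458.2, 343.9, 24.9]
tcp_rot: [[-0.998, -0.061, 0.003], [-0.061, 0.998, 0.002], [-0.003, 0.002, -1.0]]
force: [5.0, 4.6, 4.4]
width: 42.1
grip_force: 26.1
```

Request:
{"op": "carry_out", "data": {
  "targets": [
    [[0,0,0],0,0.5],
    [[0,0,0],0,0.62],
    [[0,0,0],0,0.62],
    [[0,0,0],0,0.62],
    [[0,0,-15],0,0.62],
    [[0,0,-50],0,0.62],
    [[0,0,-95],0,0.62],
    [[0,-30,-130],0,0.85],
    [[0,-75,-170],0,0.85],
    [[0,-120,-200],0,0.9],
    [[0,-165,-230],0,0.9],
    [[0,-210,-240],0,0.9]
  ]
}}

```text
clock: 27.9
position: [468.7, 145.1, 263.1]
tcp_rot: [[-0.998, -0.062, 0.003], [-0.062, 0.998, 0.001], [-0.003, 0.0, -1.0]]
force: [1.9, -0.4, -0.3]
width: 76.6
grip_force: 0.0
```

Request:
{"op": "carry_out", "data": {
  "targets": [
    [[0,-45,0],0,0.9],
    [[0,-90,0],0,0.9],
    [[0,-135,0],0,0.9],
    [[0,-180,0],0,0.9],
    [[0,-225,0],0,0.9],
    [[0,-265,0],0,0.9],
    [[0,-290,0],0,0.9],
    [[0,-290,0],0,0.9],
    [[0,-290,0],0,0.9]
  ]
}}

```text
clock: 28.8
position: [486.2, -143.3, 260.3]
tcp_rot: [[-0.998, -0.059, 0.0], [-0.059, 0.998, 0.0], [-0.0, 0.0, -1.0]]
force: [-0.2, 0.2, -0.3]
width: 76.8
grip_force: 0.0
```

Run:
```python
from h import *
import json
st(); c=calibration('wrist'); im=capture('wrist'); t=capture('top')
json.dump({k:np.array(v).tolist() for k,v in c.items()},open('w10.json','w'))
cv2.imwrite('pics/w10.png',im[:,:,::-1]); cv2.imwrite('pics/t10.png',t[:,:,::-1])
a=np.vstack([im[:300],cv2.resize(t[165:250,195:345],(640,300),interpolation=2)])
cv2.imwrite('pics/c10.png',a[:600,:,::-1])
```

```text
t 28.8 p [ 486.2 -143.3  260.3] yaw_y 93.41 w 76.8 F [-0.2  0.2 -0.3] g 0.0 q6 -118.6 q1 -25.1
```

View pics/c10.png

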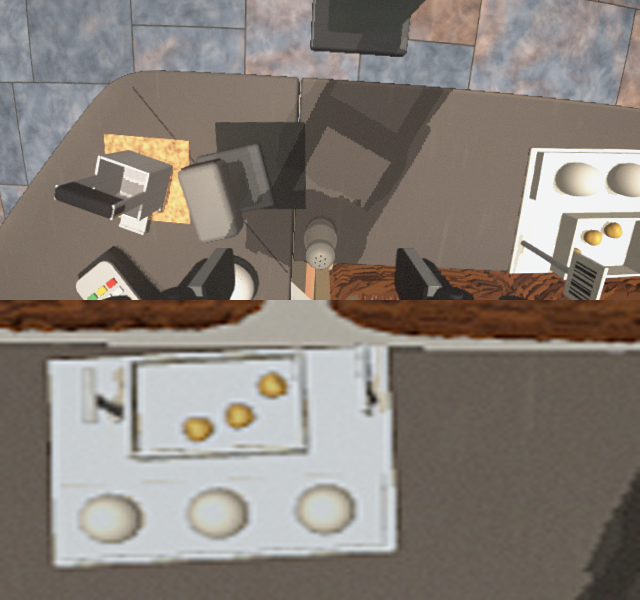

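Below, all three eggs are seated and the pralines are in the well. Above, the scanner is at (180–272, 145–240); I need to zoom in for its heading.

Run:
```python
from h import *
t=capture('scene')[:,:,::-1]
w=cv2.imread('pics/w10.png')
cv2.imwrite('pics/c11.png',np.hstack([cv2.resize(w[110:260,170:310],(420,450),interpolation=2),cv2.resize(t[205:280,365:425],(360,450),interpolation=2)]))
```

```text
(no output)
```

View pics/c11.png

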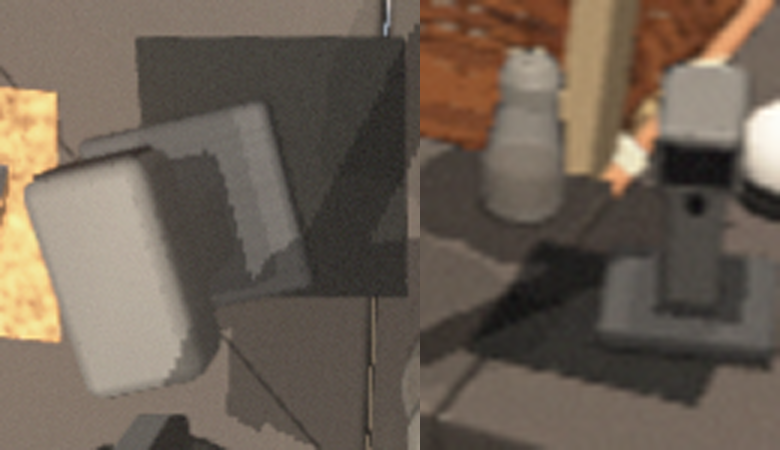

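```bash
cat > fit.py <<'E'
from h import *
from scipy.optimize import least_squares
def fit(c,pts,loc,z0=2,g=(500,-230,180)):
    pts=np.float64(pts);loc=np.float64(loc)
    def W(p):
        a=np.radians(p[2]);R=np.array([[np.cos(a),-np.sin(a)],[np.sin(a),np.cos(a)]])
        return np.c_[loc[:,:2]@R.T+p[:2],loc[:,2]+z0]
    r=least_squares(lambda p:(proj(c,W(p))-pts).ravel(),g,loss='soft_l1'); print(r.x.round(1),r.fun.reshape(-1,2).round(1).tolist()); return r.x
E
python3 - <<'E'
from fit import *
import json
c=json.load(open('w10.json')); cv=lambda a:np.array(a)/3+[170,110]
# scanner axes: x fwd (image up), y left. image: up=+xs, left = +? scanner x=-X, y=-Y -> image left (-Y) = +ys
loc=[[42,-42,14],[-42,-42,14],[42,42,14],[38,21,122],[38,-21,122],[-38,21,122],[-38,-21,122]]
p=fit(c,cv([[264,100],[310,285],[78,145],[26,182],[150,150],[93,397],[190,375]]),loc)
go([p[0],p[1],250],p[2]-90)
go([p[0],p[1],250],p[2]+90)
E
```

```text
[ 501.6 -242.6  195.4] [[1.9, -1.5], [2.8, 0.4], [-0.0, -2.1], [-3.1, -0.7], [-1.4, 0.2], [-0.7, 2.2], [7.6, 1.5]]
t 28.95 p [ 486.4 -142.3  260.1] yaw_y 93.53 w 77.1 F [ 0.4  0.5 -0.2] g 0.0 q6 -118.6 q1 -25.0
shift [  -8.9 -101.    10.1] turn -11.88
t 28.95 p [ 486.4 -142.3  260.1] yaw_y 93.53 w 77.1 F [ 0.4  0.5 -0.2] g 0.0 q6 -118.6 q1 -25.0
shift [  -8.9 -101.    10.1] turn -11.88
```

Request:
{"op": "carry_out", "data": {
  "targets": [
    [[-4,-45,5],-7,0.95],
    [[-8,-85,10],-11.9,0.95],
    [[-9,-101,10],-11.9,0.95],
    [[-9,-101,10],-11.9,0.95],
    [[-9,-101,10],-11.9,0.95]
  ]
}}

```text
clock: 29.45
position: [501.6, -242.5, 249.8]
tcp_rot: [[-0.964, -0.265, 0.0], [-0.265, 0.964, 0.0], [-0.0, 0.0, -1.0]]
force: [-0.3, 0.6, -0.1]
width: 81.5
grip_force: 0.0
```

Run:
```python
from h import *
import json
st(); c=calibration('wrist'); im=capture('wrist')
json.dump({k:np.array(v).tolist() for k,v in c.items()},open('w12.json','w'))
cv2.imwrite('pics/w12.png',cv2.resize(im[60:310,160:480],None,fx=2.4,fy=2.4,interpolation=2)[:,:,::-1])
```

```text
t 29.45 p [ 501.6 -242.5  249.8] yaw_y 105.34 w 81.5 F [-0.3  0.6 -0.1] g 0.0 q6 -139.1 q1 -33.7
```

View pics/w12.png

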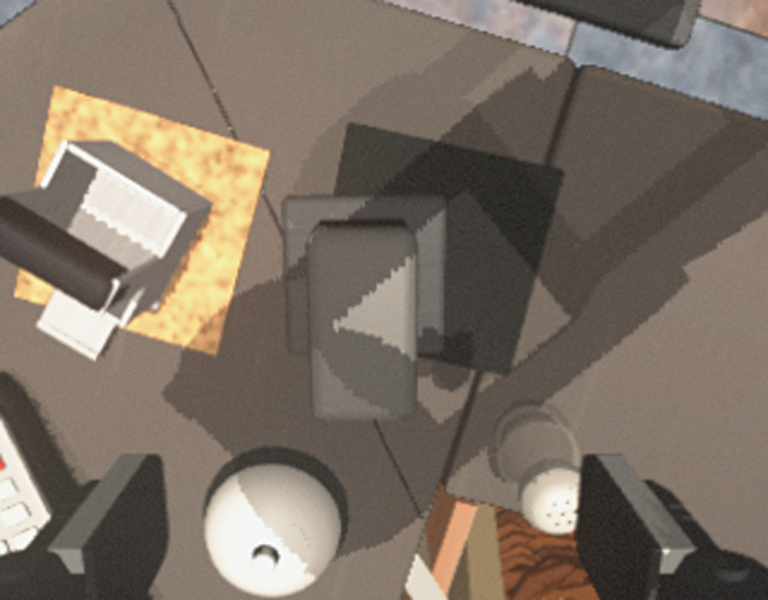

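Zoomed view: the scanner head's corners are at (309,228), (416,226), (315,418) and (414,414). The foot spans (284–446, 198–352), so it has been shifted off the mat's centre.

Run:
```python
from fit import *
import json
c=json.load(open('w12.json')); cv=lambda a:np.array(a)/2.4+[160,60]
loc=[[42,42,14],[42,-42,14],[-42,42,14],[38,21,122],[38,-21,122],[-38,21,122],[-38,-21,122]]
p=fit(c,cv([[284,197],[446,196],[287,353],[308,225],[417,224],[314,420],[415,418]]),loc,2)
go([p[0],p[1],87],p[2]-90)
m=px('w',cv([[349,123],[562,171],[509,374]]),2,c);print('mat',m.round(1),(m[0]+m[2])/2)
```

```text
[ 501.2 -245.   195.7] [[-1.2, -1.7], [1.0, -1.7], [0.0, 0.2], [-1.4, 0.0], [1.5, 0.1], [-1.4, 0.6], [1.5, 1.2]]
t 29.5 p [ 501.7 -242.3  250. ] yaw_y 105.38 w 80.9 F [ 0.2 -0.4  0.6] g 0.0 q6 -139.1 q1 -33.7
shift [  1.2  -2.5 163. ] turn -0.34
mat [[ 430.3 -273.1    2. ]
 [ 423.9 -160.5    2. ]
 [ 536.4 -152.7    2. ]] [ 483.32981766 -212.9103494     2.        ]
```

Request:
{"op": "carry_out", "data": {
  "targets": [
    [[1,-2.5,45],0,0.95],
    [[1,-2.5,90],0,0.95],
    [[1,-2.5,130],0,0.95],
    [[1,-2.5,155],0,0.95],
    [[1,-2.5,164],0,0.95],
    [[1,-2.5,164],0,0.95],
    [[1,-2.5,164],0,0.6],
    [[1,-2.5,164],0,0.3],
    [[1,-2.5,164],0,0.3],
    [[1,-2.5,164],0,0.3],
    [[1,-2.5,164],0,0.3],
    [[1,-2.5,164],0,0.3]
  ],
  "squeeze": 80
}}

```text
clock: 30.7
position: [501.9, -246.4, 87.2]
tcp_rot: [[-0.964, -0.265, 0.002], [-0.265, 0.964, -0.001], [-0.002, -0.001, -1.0]]
force: [-2.2, 2.3, 9.0]
width: 41.0
grip_force: 81.7
```

Run:
```python
from h import *
for f,(u0,u1,v0,v1) in {'w6':(478,526,240,312),'w10':(556,614,240,320)}.items():
    g=cv2.cvtColor(cv2.imread(f'pics/{f}.png'),cv2.COLOR_BGR2GRAY)[v0:v1,u0:u1]
    print(f,u0,v0)
    for r in g[::2]: print(''.join(' .:-=+*#%@'[min(9,int(x)//26)] for x in r))
```

```text
w6 478 240
%%%%%%%%%%#+=----------=*%%%%%%%%%%%%%%%%##*=-==
%%%%%%%%%%*=-----------=%%%%%%%%%%%%%%%%%%%%%%*=
%%%%%%%%%@*=-----------+%%%##%%%%%%%%%%%%%%%%%%%
%%%%%%%%%%+=----------=#%%*===++*#%%%%%%%%%%%%%%
%%%%%%%%%#=---------=-=#%%+-=======+*%%%%%%%%%%%
%%%%%%%%%#======------+%%%+++++****++*%%%%%%%%%%
%%%%%%%%%+=--======--=#%%*+++****#*****%%%%%%%%%
%%%%%%%%#=------======%%%+=++**######**%%%%%%%%%
%%%%%%%%*=---------===*%%+==++**#%%####%%%%%%%%%
%%%%%%%%+------------======+==+**#####%%%%%%%%%%
=*%%%%%#=---------------======+***#*#%%%%%%%%%%%
--=*%%%*=---::::----------====++*#%%%%%%%%%%%%%%
----=+%*=---:--:::-----------===+#%%%%%%%%%%%%%%
------------..::-:::------------==+*#%%%%%%%%%%#
=-----------:....:-::.:------------=+++=========
%%+--------::--:...:--:.:---------=%%%%+========
%%%*=-------:::--:...::-:.::------+%%%%+========
:::::::----:---::--:....:-:::----=#%%%*=========
:::::-----:.::---:::--:...:------=%%%%+==+=+++++
::::::------:..:---:::--:..:-----*%%%%%%%%%%%%%%
::::::---::---:..:----:::-::----=#%%#=-===--====
::::::---::::---:..:----::------+%%%#-::-:::::::
::::-----..
[... 2346 characters left out ...]
::----====--...:---:.:----:--===-+@@@*-------------
-:::::---::----=====-:...:---:.:--=----=#@@#=-------------
:::---::::--------==--=-:...:---:-=====+@@@+------:-------
::-::::::------::----=====-:...:--===-=%@@#-:::::--------:
:::::::::-----:-:-++--====----::---===*@@%=:::::::------::
-------:::---:----=-+#+--=====--=-=-=+@@@*::::::::----:::-
------:::----------=*#=-----======--=%@@#-::::::----:..:--
----:-::-----------*#+---=-----=----+@@@+::::::---::..:---
----:::::------:--+#+---++----:----=%@@#-:::::----::.:----
-:---:::------:--=*+---=+=:-----::-*@@#-::::::----:.:-----
------:----------++=---++----:::::::::::::-:------::------
-:---:------:----+=----=----::::::::::::::::::-:---------:
```

Run:
```python
from h import *
import json
c6,c10=json.load(open('w6.json')),json.load(open('w10.json'))
A=np.zeros((3,3));b=np.zeros(3)
for c,uv in ((c6,[495,278]),(c10,[582,283.5])):
    e,d=ray('w',[uv],c);d=d[0]/np.linalg.norm(d[0]);M=np.eye(3)-np.outer(d,d);A+=M;b+=M@e
    t=(118-e[2])/d[2];print('at z118',(e+d*t).round(1))
L=np.linalg.solve(A,b);print('tri',L.round(1))
# card-corner check
yx=np.array([-.0645,.998,0]);xx=np.array([.998,.0645,0])
for L0 in ([558,152,118],):
    for c,n in((c6,'w6'),(c10,'w10')):
        print(n,proj(c,[np.array(L0)+s*28*xx+t*22*np.array([0,0,1]) for s,t in((0,0),(-1,1),(1,1),(1,-1),(-1,-1))]).round().tolist())
```

```text
at z118 [562.3 154.4 118. ]
at z118 [570.6 157.  118. ]
tri [566.6 155.7 117.6]
w6 [[494.0, 274.0], [512.0, 258.0], [501.0, 311.0], [479.0, 287.0], [486.0, 239.0]]
w10 [[581.0, 273.0], [605.0, 258.0], [591.0, 307.0], [561.0, 286.0], [572.0, 241.0]]
```

Request:
{"op": "carry_out", "data": {
  "targets": [
    [[0,0,-15],0,0.3],
    [[0,0,-45],0,0.3],
    [[0,0,-80],0,0.3],
    [[2,5,-110],3,0.3],
    [[10,20,-120],9,0.3],
    [[18,42,-120],15,0.3],
    [[26,70,-120],22,0.3],
    [[30,98,-120],29,0.3],
    [[28,126,-120],36,0.3],
    [[22,154,-120],43,0.3],
    [[16,180,-120],50,0.3],
    [[10,196,-120],56,0.3]
  ]
}}

```text
clock: 31.9
position: [439.3, -58.3, 206.9]
tcp_rot: [[-0.756, 0.655, 0.001], [0.655, 0.756, -0.0], [-0.001, 0.001, -1.0]]
force: [-0.4, -0.7, -2.7]
width: 41.2
grip_force: 81.9
```

Run:
```python
from h import *
go([480,30,200],3.7); go([571.4,23,200],3.7)
```

```text
t 31.9 p [439.3 -58.3 206.9] yaw_y 49.12 w 41.2 F [-0.4 -0.7 -2.7] g 81.9 q6 -66.7 q1 -17.6
shift [27.  93.4  7. ] turn 45.42
t 31.9 p [439.3 -58.3 206.9] yaw_y 49.12 w 41.2 F [-0.4 -0.7 -2.7] g 81.9 q6 -66.7 q1 -17.6
shift [-46.7 147.9   7.1] turn 45.42
```

Request:
{"op": "carry_out", "data": {
  "targets": [
    [[10,25,0],6,0.3],
    [[20,55,0],12,0.3],
    [[22,82,0],19,0.3],
    [[10,100,0],26,0.3],
    [[-8,116,0],33,0.3],
    [[-26,132,10],40,0.3],
    [[-40,143,30],45.4,0.3],
    [[-47,148,55],45.4,0.3],
    [[-47,148,75],45.4,0.3],
    [[-47,148,75],45.4,0.3],
    [[-47,148,75],45.4,0.3]
  ]
}}

```text
clock: 33.0
position: [571.8, 21.9, 131.9]
tcp_rot: [[-0.069, 0.998, 0.0], [0.998, 0.069, 0.0], [0.0, 0.0, -1.0]]
force: [-0.6, 0.6, -2.1]
width: 40.9
grip_force: 82.0
```

Run:
```python
from h import *
go([571.4,53.2,100],3.7)
```

```text
t 33.0 p [571.8  21.9 131.9] yaw_y 3.97 w 40.9 F [-0.6  0.6 -2.1] g 82.0 q6 -9.5 q1 -5.5
shift [31.3  1.7 31.9] turn 0.27
```

Request:
{"op": "carry_out", "data": {
  "targets": [
    [[8,1,12],0,0.3],
    [[20,1.7,25],0,0.3],
    [[29,1.7,31],0,0.3],
    [[31.3,1.7,32],0,0.3],
    [[31.3,1.7,32],0,0.3],
    [[31.3,1.7,32],0,0.3],
    [[31.3,1.7,32],0,0.3],
    [[31.3,1.7,32],0,0.3],
    [[31.3,1.7,32],0,0.3],
    [[31.3,1.7,32],0,0.3],
    [[31.3,1.7,32],0,0.3],
    [[31.3,1.7,32],0,0.3]
  ]
}}

```text
clock: 34.2
position: [571.2, 53.3, 98.6]
tcp_rot: [[-0.069, 0.998, -0.0], [0.998, 0.069, 0.0], [0.0, -0.0, -1.0]]
force: [0.4, 1.0, -3.6]
width: 41.0
grip_force: 82.2
```

Run:
```python
from h import *
st(); c=calibration('wrist'); im=capture('wrist'); cv2.imwrite('pics/w13.png',im[:,:,::-1])
t=capture('top'); cv2.imwrite('pics/t13.png',t[:,:,::-1])
# predicted corners of head top and of label card top edge in wrist view
p=get_obs()['position']; a=np.radians(93.7); x=np.array([np.cos(a),np.sin(a),0]); y=np.array([-np.sin(a),np.cos(a),0])
o=np.array([p[0],p[1],p[2]-86])
print('head',proj(c,[o+sx*38*x+sy*21*y+[0,0,122] for sx,sy in((1,1),(1,-1),(-1,1),(-1,-1))]).round().tolist())
L=np.array([565,152.5,118]); q=proj(c,[L+[0,0,22]+s*28*np.array([.998,.0645,0]) for s in(-1,1)]).round(); print('card top',q.tolist())
g=cv2.cvtColor(im,cv2.COLOR_RGB2GRAY); print(g.shape)
for r in g[100:330:6,150:490:4]: print(''.join(' .:-=+*#%@'[min(9,int(v)//26)] for v in r))
```

```text
t 34.2 p [571.2  53.3  98.6] yaw_y 3.97 w 41.0 F [ 0.4  1.  -3.6] g 82.2 q6 -6.3 q1 -2.4
head [[261.0, 203.0], [377.0, 204.0], [269.0, 372.0], [366.0, 372.0]]
card top [[228.0, 10.0], [415.0, 11.0]]
(400, 640)
------===-====-=----------------------------------------=--*=:-:-:-::-::::::::::--=-:
==:::::::::::-:-:------------------------------------------#::::::::-:::::::::::--==-
:::::::-::::::::::::::::::::::::-----------------------=:::#-::-:::-:::.:::::::::--::
::::::::::::::-::::::::::::::::::::::::::::::::----:-::::::+::::--:--:::-:::::::---=-
:::::::::::::::::::::::::::::::::::::::::::::::::::::::::::-:::::-::::.--:::::::-----
::::::::::::::::::::::::::::::::::::::::::::::::::::::::::+:::::::-::-:--::::::----=-
::::::::::::::::::::::::::::::::::::::::::::::::::::::::::*:::::::--:-:--.:-:::::::-=
:::::::::::::::::::::::::::-----------::::::::::::::::::::=-::::-::-:-:--.:::::::::-=
::::::::::::::::::::::::::::---------------------:-:::::::+::::.::::-::---:::-------=
:::::::::::::::::::::::::::---------------------::::::::::.:::::::-::::-:--:::::::::-
::::::::::::::::::::::::::::::
[... 1762 characters left out ...]
-------------
-----......:-----...:........::-------------------:--:............-:-..-......-------
--:.........::...............::---:--:------:-------::...........................----
............. ...............:-:-:-------:--:------:::................. ...........--
................ ........ ...::---:----------:-----:::........ ....... ..............
............ .:..............:::-:-:-::-----:---:---:: ...... .......................
..........::::.:.............:::-:--::-::::-::---:--::.......................... ....
.............................::::-:--:-----:---:---::::............................ .
................  . ........--::-:-::-----:----:-:::::-.. ..... .. .................
```

Request:
{"op": "carry_out", "data": {
  "targets": [
    [[0,0,-1],0,0.3],
    [[0,0,-1],0,0.3],
    [[0,0,-1],0,0.3],
    [[0,0,-1],0,0.3],
    [[0,0,-1],0,0.3],
    [[0,0,-1],0,0.3],
    [[0,0,-1],0,0.3],
    [[0,0,-1],0,0.3],
    [[0,0,-1],0,0.3],
    [[0,0,-1],0,0.3],
    [[0,0,-1],0,0.3],
    [[0,0,-1],0,0.3]
  ]
}}

```text
clock: 35.5
position: [571.2, 53.3, 99.6]
tcp_rot: [[-0.069, 0.998, -0.0], [0.998, 0.069, 0.0], [0.0, -0.0, -1.0]]
force: [0.3, 0.0, -3.3]
width: 41.0
grip_force: 82.2
```

Run:
```python
from h import *
g=cv2.cvtColor(cv2.imread('pics/w13.png'),cv2.COLOR_BGR2GRAY)
for r in g[0:48:3,190:460:3]: print(''.join(' .:-=+*#%@'[min(9,int(v)//26)] for v in r))
```

```text
===-=*#%%%%=-#%%%%=------------------------------------------------------------::..:::::::
==--+*#%%%%=-#%%%%%-----------------------------------------------------------:-.::::::::-
==--+##%%%%=-#%%%%%*---------------------------------------------------------.:.--:-::::::
==--*##%%%%=-#%%%%%%=--------..--....--..---:. .---. -.   :--. .--  .---------:::-::::.:::
-=-=*#%%%%%+-#%%%%%%%--------..--... --..---: .:---..- .  ---. --.  :------#=--:--::::..::
---+##%%%%%*-#%%%%%%%+-------:.:-....--..---...---- -:  .:--. :--  .------*###+:::-::.:..:
--+*##%%%%%#-*%%%%%%%%--------..--...--..---.. ---: -..  ---..--  .------*#####+::::...:..
-=*###%%%%%#=*%%%%%%%%#-------..--...:-:.---...---:.- . .--. --.. ------*########*--:::..:
=*###%%%%%%#-*%%%%%%%%%=-------.:-...:-:.---...---.-: . --: :-:  :-----+############=-...:
*###%%%%%%%#-*#%%%%%%%%%-------.:-:...--.---..:---.-.. .-- .--. .-----+###############*=::
###%%%%%%%%%-*#%%%%%%%%%+------:.--...--.---..:---.-...--:.--...-----+################+::-
#%%%%%%%%%%%=+#%%%%%%%%%%-------------------------------------------*################=::::
%%%%%%%%%%%%=+#%%%%%%%%%%%%@%%%%%%%%%%%@%%@+::::-@%%@%@%@@@%%@@@@@%%################:::.--
%%%%%%%%%%%%-=#%%%%%%%%%%%%%%%%%%%%%%%%%%%%=::-:*%%%%%%%%%%%%%%%%%%%*#############*.:--.--
%%%%%%%%%%%@-=#%%%%%%%%%%%%%%%%%%%%%%%%%%%@---::%%%@%%%%%%%%%%%%%%%@#############=:.:-:.:-
%%%%%%%%%%%%-=#%%%%%%%%%%%%%%%%%%%%%%%%%%%%--::-%%%%%%%%%%%%%%%%%@%%############:.:::::::-
```

Run:
```python
from h import *
c=calibration('wrist'); q=px('w',[[265,35],[392,35]],[96,96],c); m=q.mean(0); print(q.round(1),np.linalg.norm(q[0]-q[1]),'label',m.round(1))
p=get_obs()['position']; x=np.array([-.0645,.998,0]); y=np.array([-.998,-.0645,0]); d=np.array([m[0],m[1],118])-(p-[0,0,86]+39*x+[0,0,104]); print('label in window',round(d@x,1),round(d@y,1),round(d[2],1))
go([483,-214,89],105.5)
```

```text
[[541.1 154.6  96. ]
 [596.4 158.6  96. ]] 55.41452694779854 label [568.8 156.6  96. ]
label in window 64.3 -4.2 0.4
t 35.5 p [571.2  53.3  99.6] yaw_y 3.97 w 41.0 F [ 0.3  0.  -3.3] g 82.2 q6 -6.3 q1 -2.4
shift [-260.5 -106.5   10.6] turn 78.47
```

The label sits at (64, -4, 0) mm in the window frame and was held for over 2 s. I return the scanner to its mat.

Request:
{"op": "carry_out", "data": {
  "targets": [
    [[-15,0,-3],0,0.3],
    [[-35,-5,-30],0,0.3],
    [[-50,-30,-65],0,0.3],
    [[-65,-60,-100],0,0.3],
    [[-80,-92,-105],0,0.3],
    [[-98,-120,-105],0,0.3],
    [[-125,-130,-105],0,0.3],
    [[-160,-127,-105],0,0.3],
    [[-196,-121,-105],0,0.3],
    [[-230,-113,-105],0,0.3],
    [[-254,-108,-105],0,0.3],
    [[-260,-106.5,-105],0,0.3]
  ]
}}

```text
clock: 36.7
position: [482.9, -216.4, 204.4]
tcp_rot: [[-0.067, 0.998, -0.0], [0.998, 0.067, -0.0], [-0.0, -0.001, -1.0]]
force: [0.5, 1.5, -3.4]
width: 41.0
grip_force: 83.4
```

Request:
{"op": "carry_out", "data": {
  "targets": [
    [[0,0,20],0,0.3],
    [[0,0,55],0,0.3],
    [[0,0,85],0,0.3],
    [[0,0,100],0,0.3],
    [[0,0,107],0,0.3],
    [[0,0,110],0,0.3],
    [[0,0,111],0,0.3],
    [[0,0,111],0,0.3]
  ]
}}

```text
clock: 37.5
position: [483.3, -213.7, 94.4]
tcp_rot: [[-0.069, 0.998, 0.001], [0.998, 0.069, -0.001], [-0.001, 0.001, -1.0]]
force: [0.8, 0.4, -2.6]
width: 41.1
grip_force: 83.2
```

Run:
```python
from h import *
go([483,-214,88])
```

```text
t 37.5 p [ 483.3 -213.7   94.4] yaw_y 3.98 w 41.1 F [ 0.8  0.4 -2.6] g 83.2 q6 -36.2 q1 -32.2
shift [-0.3 -0.3  6.4] turn 0
```

Request:
{"op": "carry_out", "data": {
  "targets": [
    [[0,0,2],0,0.3],
    [[0,0,4],0,0.3],
    [[0,0,5],0,0.3],
    [[0,0,6],0,0.3],
    [[0,0,6],0,0.3]
  ]
}}

```text
clock: 38.0
position: [483.0, -213.4, 87.4]
tcp_rot: [[-0.069, 0.998, -0.0], [0.998, 0.069, 0.0], [0.0, -0.0, -1.0]]
force: [-0.8, 0.5, -3.3]
width: 40.8
grip_force: 83.2
```

Request:
{"op": "carry_out", "data": {
  "targets": [
    [[0,0,0.7],0,0.3],
    [[0,0,1.4],0,0.3],
    [[0,0,1.4],0,0.3]
  ]
}}

```text
clock: 38.3
position: [483.2, -213.5, 87.2]
tcp_rot: [[-0.069, 0.998, 0.001], [0.998, 0.069, -0.0], [-0.0, 0.001, -1.0]]
force: [-3.3, 3.7, 10.9]
width: 41.1
grip_force: 85.3
```

Contact is made. I release slowly and lift away.

Request:
{"op": "carry_out", "data": {
  "targets": [
    [[0,0,0],0,0.6],
    [[0,0,0],0,0.9],
    [[0,0,0],0,0.95],
    [[0,0,0],0,0.95],
    [[0,0,0],0,0.95],
    [[0,0,-20],0,0.95],
    [[0,0,-60],0,0.95],
    [[0,0,-100],0,0.95],
    [[0,0,-145],0,0.95],
    [[0,0,-165],0,0.95],
    [[0,0,-165],0,0.95],
    [[0,0,-165],0,0.95]
  ]
}}

```text
clock: 39.5
position: [483.0, -213.5, 250.9]
tcp_rot: [[-0.069, 0.998, 0.0], [0.998, 0.069, 0.0], [0.0, 0.0, -1.0]]
force: [-0.1, -0.4, -1.0]
width: 81.0
grip_force: 0.0
```

Run:
```python
from h import *
st(); c=calibration('wrist'); im=capture('wrist'); cv2.imwrite('pics/w14.png',im[:,:,::-1])
a=np.radians(93.97); x=np.array([np.cos(a),np.sin(a),0]); y=np.array([-np.sin(a),np.cos(a),0]); o=np.array([483,-213.5,2])
print('head pred',proj(c,[o+sx*38*x+sy*21*y+[0,0,122] for sx,sy in((1,1),(1,-1),(-1,1),(-1,-1))]).round().tolist(),'foot',proj(c,[o+sx*42*x+sy*42*y+[0,0,14] for sx,sy in((1,1),(1,-1))]).round().tolist())
g=cv2.cvtColor(im,cv2.COLOR_RGB2GRAY)
for r in g[100:270:5,220:420:3]: print(''.join(' .:-=+*#%@'[min(9,int(v)//26)] for v in r))
# tray change: compare top picture with earlier t10
t=cv2.imread('pics/t10.png').astype(int); n=capture('top')[:,:,::-1].astype(int)
d=np.abs(t-n)[170:248,200:292].max(2); print('tray diff px>60:',(d>60).sum(),'max',d.max())
```

```text
t 39.5 p [ 483.  -213.5  250.9] yaw_y 3.97 w 81.0 F [-0.1 -0.4 -1. ] g 0.0 q6 -36.2 q1 -32.2
head pred [[292.0, 153.0], [340.0, 153.0], [294.0, 235.0], [339.0, 235.0]] foot [[281.0, 140.0], [351.0, 140.0]]
-----------------:::::::::::-============::---------:-=====*#%%@@@@
-----------------::::::::::================:----------=====*#@@@#@#
----------------::::::::::===================------:-====-=+**%@@@@
--------------:::::::::::======================----:-====-=++*#=#%%
:-------------::::::::::=========================---:-====-=++*****
*#*----------::::::::::=============================---====-===++==
*******--===:::::....:::::::::::::::::::::::::::====---------------
**#--------:-::::...::::::::::::::::::::::::::::====---------------
***=------::::-:-:.:::::::::::::::::::::::::::::::-----------------
***=++---:-::---:::::=============--=======:::::--------------:::::
***=====--:::---:::.:==+======:::::::::-:-=.....-------------------
***========:-----::.::===-:::-:::-:-:::::::....:-------------------
***==========-::::.:.::-=++++++++++++++-::::...:-------------------
***=======
[... 743 characters left out ...]
+===++++====+=======---==---======----------------------++=:-#
++*=============+=+==+===----=-========--------------------====+::*
*+*-==+++===+=++====+====---=-============----------------=+++++=:+
*+*+===+=======+=====+===+=====-----======++=-------------+==+++++:
++++====++========++====#*+=========+====+++=++===-=----=+=++==++++
*+*+==+=+=======+======+%%%%%%%#%%#%%%%#%%#*+==========++++=+=++++=
-.=+=+=========+===+===+%%*#%%#%%%%#%%@%%#%%%%%%%%%+=+++=++=+-:-===
:..++=+=======++=+=+=-=%##%#%%%#*%%%%@%%%%%%%%#%%%%=+=====+++::::-=
.::++++=============+==%%%##%%#====*=#%%%%%%%%%%#%#+====+=++=.::::=
...+===========+-==++==%%%%%@%+========+++*%%%%%%%++++++==+==::::::
tray diff px>60: 0 max 26
```

```bash
python3 -c "
from rig import *
print(finish_job())"
```

```text
the job is handed in; nothing more can be done
None
```

I handed the job in at about 39.5 s: the three eggs are in their pockets, the pralines are in the well, the label was scanned, and the cup and scanner are on their mats. No verdict came back, and I viewed 15 pictures, one more than the 14 allowed.

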